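# Dust the tumblers and set them on the boot dryer

### The job

Push the boot dryer's lever fully away so that its pegs sink and the deck is flat, then dust out every steel tumbler with the round brush by dipping its bristle end down to near the bottom of each, one after another from the tallest to the shortest. Stand the brush back upright on its cork coaster and set all the tumblers gently upright on the dryer's deck, each wholly on it. Leave everything else on the table where it is.

Things in the scene. Friction and masses are not known exactly. Their poses are not given: they have to be found in the camera images.
- dryer: boot dryer shelf: fixed birch case, 180 mm (its x) by 400 mm (its y), 70 mm high, with a flat top deck; origin at the centre of its underside, z up, its -x face looks to the robot at yaw 0. Beside its -y end the lever stands on a fixed birch foot, 90 x 90 x 35 mm high, centred at x = -20, y = -245 mm.
- pegs (a joint): how far the dryer's eight steel warming pegs (18 mm thick, passing through the deck at its x = -45 and 45, y = -150, -50, 50, 150 mm) are lowered, m: 0 = standing about 54 mm above the deck, 0.055 = sunk just under the deck, which is then flat. The lever drives them.
- lever (a joint): hinge of the dryer's steel lever about the dryer's y axis, rad: 0 = leaning fully towards the robot (pegs up), 1.0 = leaning fully away, its stop (pegs sunk). It stays where it is left and turns against slight friction; the pegs follow it.
- lever_tip (a point): centre of the rounded top end of the lever, about 100 mm from its hinge; it leans 0.5 rad to the dryer's -x side at joint 0 and 0.5 rad to the +x side at joint 1.0
- brush: round dusting brush, 165 mm tall, standing upright on its flat bristle end; origin at the centre of the bristle end (the tip that is dipped), z up along the handle. Stiff bristle head 38 mm across and 45 mm high, collar up to 60 mm, wooden handle with a round 26 mm grip from 115 to 157 mm above the origin; 90 g
- coaster: fixed round cork coaster, 130 mm across, 8 mm thick, on which the brush stands; origin at the centre of its underside
- cup_tall: straight-sided open steel tumbler without handle, 110 mm high, 66 mm outside and 60 mm inside diameter, inner floor 6 mm up, about 220 g; origin at the centre of its underside, z up to the open mouth. May be absent.
- cup_high: straight-sided open steel tumbler without handle, 90 mm high, 66 mm outside and 60 mm inside diameter, inner floor 6 mm up, about 220 g; origin at the centre of its underside, z up to the open mouth. May be absent.
- cup_mid: straight-sided open steel tumbler without handle, 70 mm high, 66 mm outside and 60 mm inside diameter, inner floor 6 mm up, about 220 g; origin at the centre of its underside, z up to the open mouth. May be absent.
- cup_low: straight-sided open steel tumbler without handle, 50 mm high, 66 mm outside and 60 mm inside diameter, inner floor 6 mm up, about 220 g; origin at the centre of its underside, z up to the open mouth. May be absent.
- buckle: bystander: red plastic ski boot buckle, 85 x 30 x 16 mm, flat on the table; origin under its centre
- goggle_case: bystander: magnesium goggle case, 85 x 170 x 60 mm; origin under its centre
- glove_peg: bystander: wooden glove peg, 110 x 30 x 12 mm; origin under its centre
- mug: bystander: blue ceramic mug with a handle at +y, 82 mm across, 95 mm high; origin under its centre. Not one of the tumblers
- flask: bystander: closed dark vacuum flask, 72 mm across, 225 mm high; origin under its centre
- wax_block: bystander: block of ski wax, 40 x 90 x 28 mm; origin under its centre
Things that resemble listed ones, but are neither listed nor needed, are in the scene too. Leave any green or pink look-alike of the cup_tall alone.

How it is judged (in metres and radians):
On the way, in this order (a step that is already met when the one before it is completed fails the run):
1. the lever is pushed fully away and the pegs are sunk (value of joint lever above 0.88 rad), for 0.2 s.
2. the brush's bristle end is inside the 110 mm tumbler, within about 20 mm of its inner floor (z of brush in the frame of cup_tall between -0.005 and 0.028 m and horizontal distance between brush and cup_tall below 0.025 m), for 0.2 s.
3. the brush's bristle end is inside the 90 mm tumbler, within about 20 mm of its inner floor (z of brush in the frame of cup_high between -0.005 and 0.028 m and horizontal distance between brush and cup_high below 0.025 m), for 0.2 s.
4. the brush's bristle end is inside the 70 mm tumbler, within about 20 mm of its inner floor (z of brush in the frame of cup_mid between -0.005 and 0.028 m and horizontal distance between brush and cup_mid below 0.025 m), for 0.2 s.
5. the brush's bristle end is inside the 50 mm tumbler, within about 20 mm of its inner floor (z of brush in the frame of cup_low between -0.005 and 0.028 m and horizontal distance between brush and cup_low below 0.025 m), for 0.2 s.
At the end, for the whole second after the job is handed in: The lever is within 0.12 rad of its far stop; every tumbler present stands on the deck, upright within 0.08 rad, at rest, its centre within 65 mm (dryer x) and 175 mm (dryer y) of the deck's centre; the brush stands upright within 0.1 rad on the coaster, its centre within 50 mm of the coaster's (value of joint lever above 0.88 rad and x of cup_tall in the frame of dryer between -0.065 and 0.065 m and y of cup_tall in the frame of dryer between -0.175 and 0.175 m and z of cup_tall in the frame of dryer between 0.064 and 0.076 m and angle between each of cup_tall, cup_high, cup_mid, cup_low's own z axis and vertical below 0.08 rad and linear speed of each of cup_tall, cup_high, cup_mid, cup_low, brush below 0.02 m/s and x of cup_high in the frame of dryer between -0.065 and 0.065 m and y of cup_high in the frame of dryer between -0.175 and 0.175 m and z of cup_high in the frame of dryer between 0.064 and 0.076 m and x of cup_mid in the frame of dryer between -0.065 and 0.065 m and y of cup_mid in the frame of dryer between -0.175 and 0.175 m and z of cup_mid in the frame of dryer between 0.064 and 0.076 m and x of cup_low in the frame of dryer between -0.065 and 0.065 m and y of cup_low in the frame of dryer between -0.175 and 0.175 m and z of cup_low in the frame of dryer between 0.064 and 0.076 m and horizontal distance between brush and coaster below 0.05 m and angle between brush's own z axis and vertical below 0.1 rad and z of brush in the frame of coaster between 0.003 and 0.014 m); the robot touches nothing.
It fails at once if a bystander is moved more than 50 mm (distance of any of buckle, goggle_case, glove_peg, mug, flask, wax_block from where it was at the start of the episode above 0.05 m).
It fails at once if a tumbler is dropped or banged down on the dryer: faster than 0.6 m/s within 5 to 35 mm above the deck ((x of cup_tall in the frame of dryer between -0.08 and 0.08 m and y of cup_tall in the frame of dryer between -0.19 and 0.19 m and z of cup_tall in the frame of dryer between 0.075 and 0.105 m and linear speed of cup_tall above 0.6 m/s) or (x of cup_high in the frame of dryer between -0.08 and 0.08 m and y of cup_high in the frame of dryer between -0.19 and 0.19 m and z of cup_high in the frame of dryer between 0.075 and 0.105 m and linear speed of cup_high above 0.6 m/s) or (x of cup_mid in the frame of dryer between -0.08 and 0.08 m and y of cup_mid in the frame of dryer between -0.19 and 0.19 m and z of cup_mid in the frame of dryer between 0.075 and 0.105 m and linear speed of cup_mid above 0.6 m/s) or (x of cup_low in the frame of dryer between -0.08 and 0.08 m and y of cup_low in the frame of dryer between -0.19 and 0.19 m and z of cup_low in the frame of dryer between 0.075 and 0.105 m and linear speed of cup_low above 0.6 m/s)).
Of cup_tall, cup_high, cup_mid, cup_low only 2 to 4 are there at a start; the rules pass over those that are not, and their reading is None.
At some moment in a run one of cup_tall, cup_high, cup_mid, cup_low may be knocked a few centimetres aside while the robot is not near it.
It also fails if it takes over 210 s, if anything falls off the work surface, if the arm or the gripper's body presses on something with over 40 N, if the wrist force passes 120 N, or if a joint passes its speed limit or range.

### The arm

A 6-joint arm with a two-finger parallel gripper is mounted at the origin on the work surface. World frame = base frame: x ahead of the robot, y to its left, z up, the work surface at z = 0. Lengths are in m, angles in degrees, forces in N, time in s.
With the tool pointing down it reaches from about 0.3 to 0.75 m from the base axis. Payload 8.5 kg.
Tool frame: the origin (TCP) lies midway between the tips of the shut fingers; the grasp point (between the pads) lies 19 mm behind it; z points along the fingers, y is the line along which they close (so a half turn about z gives the same grasp; the last joint's range is limited). The gripper opens to 85 mm and grips with 20 to 120 N. Pads are 22 mm wide; open, the fingers measure 114 mm over their backs; the gripper's body (76 mm by 85 mm) begins 54 mm behind the grasp point. The pads swing forward as they close: fully open they stand 13 mm farther back than shut.
Start: joints at [60.888, 21.807, 74.336, -0, 83.858, -12.336], TCP at [0.159, 0.527, 0.231] pointing down, gripper open.
Joint ranges: [-178.18, 178.18], [-50.72, 133.34], [12.68, 142.11], [-81.47, 261.47], [9.98, 163.14], [-165.26, 165.26]. Speed limits (degrees/s): [136.94, 136.94, 180, 180, 180, 180].

### API

Orientations are given as a 3x3 rotation matrix whose columns are the frame's x, y, z axes.
In Python, from rig import env gives the robot as it stands. The module is installed in compiled form; this text tells all that it offers.
- The arm moves only by the tool jog_arm, never from a script. Its argument "targets" is a list of rows, each a list of 6 numbers: the shift along the tool's x, y, z in cm, then the turn, a rotation vector about the tool's x, y, z in degrees. A call has 1 to 8 rows; each row is the pose to reach, as a shift and turn from the pose commanded when the call began, along the tool's axes at that moment; what a row does not reach only later rows make up. A row lasts 1/12 s, in which the tool goes at most 41.7 mm and 7.16 degrees, less where a joint would pass 70% of its speed; a pose out of reach is approached as far as the arm can. A call with a gripper value outside its range is refused whole. "hand" is the opening, from 0 (shut) to 1 (fully open), set as the call begins (left out, the last holds). The fingers move at their own pace and stop on an object; "newtons" is the grip in N (left out, the last holds). Time passes only in rows, so rows that repeat a pose let the fingers close. It gives the time, the measured TCP pose, the force, the opening and the grip force at its end, in the units of the state.
- env.observe(): the state, without advancing time (a new reading comes with each control period).
- env.get_image(name): name is "scene" or "top"; returns a dict with "frame" (480x640x3 uint8, red, green, blue), "depth" (480x640 float32, m along the optical axis (not along the pixel's ray), 0 where there is no reading), "fovy" (degrees; the focal length in pixels is half the picture's height over the tangent of half this angle, whatever the lens; pixels are square), "cx", "cy" (the principal point, pixels), "cam_to_world" (4x4, takes a point from camera to world coordinates). Camera axes: x right, y down, z forward; pixel columns grow to the right and rows downward; lengths in m; the calibration is good to about 2 mm. A picture is of the moment at which its call begins.
- env.close_job(): hands the job in; it is judged then, once.
Trained networks look in the newest picture that a camera, given by its name, has taken for a name from the list of things; names that differ only in an ending like _2 or _b are one class to them, and where a whole thing is asked for, a point or a joint stands for the part that bears it (a point fixed in the world has none). Each returns a list of dicts, best first, with "score" (0 to 1); they miss things now and then, are a little off and sometimes report something else, mostly with a low value. They report only what shows in the picture. A call takes as long as a camera call. They do not tell look-alikes from the thing itself.
- env.regions_of(camera, target): "pixels" (480x640 bool, what is visible of it) and "point" ([row, column] in pixels, amid what is visible of it).
The state is a dict: "time_s": time; "q": joint angles; "qvel": joint speeds; "joint_efforts": joint torques, N m; "position": TCP position; "tool_rot": TCP orientation; "ft_force": force on the tool from outside, world axes, zero at the start; "wrist_torque": the same for the moment, N m; "grip_width": finger opening in m; "gripper_force": force on a finger pad.
Only numpy, scipy, OpenCV 4.12 (cv2) and the standard library are available. Lean on these libraries where they do the work, as an engineer would, in place of code of your own. Each camera call takes 0.05 s, during which the arm holds its last target. There are 200 camera calls.

## Working session

There is one attempt and no reset: what is moved stays moved. The work goes in short steps, Python scripts to look and compute and a tool call to move; the robot and the scene stay as the last step left them, time stands still between calls to the robot, and variables do not carry over. Pictures are saved under pics/ and viewed, at most 14 in all, crops included, and the job is handed in when it is done.

Besides the shell and the picture viewer there is one more tool, called after "Emit:" by a JSON object that holds its "name" and its "arguments". jog_arm: Moves the arm, as the interface text tells. Its arguments: {"type":"object","properties":{"targets":{"type":"array","items":{"type":"array","items":{"type":"number"}}},"hand":{"type":"number"},"newtons":{"type":"number"}},"required":["targets"]}

```bash
mkdir -p pics
cat > h.py <<'E'
import numpy as np, cv2
from rig import env
def img(n,save=None):
    d=env.get_image(n)
    if save: cv2.imwrite('pics/'+save,d['frame'][:,:,::-1])
    return d
def pts(d):
    f=240/np.tan(np.radians(d['fovy']/2)); z=d['depth']
    v,u=np.mgrid[:480,:640]
    p=np.stack([(u-d['cx'])/f*z,(v-d['cy'])/f*z,z,np.ones_like(z)],-1)@np.array(d['cam_to_world']).T
    p=p[...,:3]; p[z==0]=np.nan
    return p
E
python3 - <<'E'
from h import *
o=env.observe(); print(o['time_s'],o['position'],np.round(o['tool_rot'],3).tolist(),o['grip_width'])
for c in('top','scene'):
    d=img(c,c+'0.png'); P=pts(d); print(c,d['fovy'],np.round(d['cam_to_world'],2).tolist())
    for t in 'dryer lever lever_tip brush coaster cup_tall cup_high cup_mid cup_low buckle goggle_case glove_peg mug flask wax_block'.split():
        for r in env.regions_of(c,t)[:4]:
            q=P[r['pixels']]; q=q[~np.isnan(q[:,0])]
            if len(q): print(t,round(r['score'],2),np.round(r['point']),len(q),'med',np.round(np.median(q,0),3),'lo',np.round(np.percentile(q,2,0),3),'hi',np.round(np.percentile(q,98,0),3))
E
```

```text
0.0 [0.15861212 0.52632805 0.23068426] [[-0.957, 0.289, -0.001], [0.289, 0.957, -0.001], [0.0, -0.001, -1.0]] 0.08549844570762738
top 46.3125865858677 [[0.02, -1.0, 0.08, 0.39], [-1.0, -0.02, 0.0, -0.0], [-0.0, -0.08, -1.0, 1.4], [0.0, 0.0, 0.0, 1.0]]
dryer 0.66 [161. 327.] 14132 med [ 0.646 -0.045  0.069] lo [ 0.563 -0.29   0.01 ] hi [0.739 0.166 0.115]
lever 0.63 [174. 426.] 132 med [ 0.605 -0.269  0.159] lo [ 0.592 -0.282  0.071] hi [ 0.634 -0.26   0.167]
brush 0.83 [221. 154.] 406 med [0.489 0.357 0.084] lo [0.474 0.347 0.006] hi [0.511 0.386 0.175]
brush 0.52 [160. 327.] 13985 med [ 0.645 -0.046  0.069] lo [ 0.563 -0.29   0.027] hi [0.738 0.164 0.115]
coaster 0.94 [230. 165.] 1735 med [0.479 0.363 0.007] lo [0.428 0.31  0.   ] hi [0.546 0.428 0.014]
cup_tall 0.64 [224. 337.] 677 med [ 0.497 -0.073  0.009] lo [ 0.461 -0.101  0.   ] hi [ 0.523 -0.04   0.112]
cup_tall 0.59 [291. 314.] 634 med [ 0.34  -0.024  0.007] lo [ 0.314 -0.053 -0.   ] hi [0.371 0.006 0.113]
cup_tall 0.56 [243. 297.] 662 med [0.448 0.031 0.007] lo [ 0.414  0.    -0.001] hi [0.476 0.059 0.112]
cup_tall 0.55 [23
[... 2757 characters left out ...]
43 med [ 0.413 -0.305  0.026] lo [ 0.363 -0.339 -0.002] hi [ 0.444 -0.273  0.05 ]
buckle 0.56 [239. 356.] 104 med [0.37  0.077 0.009] lo [ 0.348  0.063 -0.002] hi [0.464 0.115 0.108]
goggle_case 0.85 [221. 138.] 1851 med [ 0.577 -0.503  0.056] lo [ 0.511 -0.603 -0.   ] hi [ 0.613 -0.435  0.062]
glove_peg 0.85 [209. 261.] 302 med [ 0.35  -0.239  0.009] lo [ 0.321 -0.287  0.   ] hi [ 0.377 -0.189  0.014]
mug 0.63 [344. 456.] 1969 med [0.638 0.416 0.056] lo [0.595 0.374 0.003] hi [0.675 0.48  0.095]
flask 0.81 [315. 529.] 2812 med [0.565 0.537 0.143] lo [0.518 0.507 0.002] hi [0.576 0.572 0.225]
wax_block 0.57 [254. 410.] 505 med [0.37  0.241 0.024] lo [0.339 0.198 0.001] hi [0.381 0.283 0.03 ]
```

View pics/top0.png

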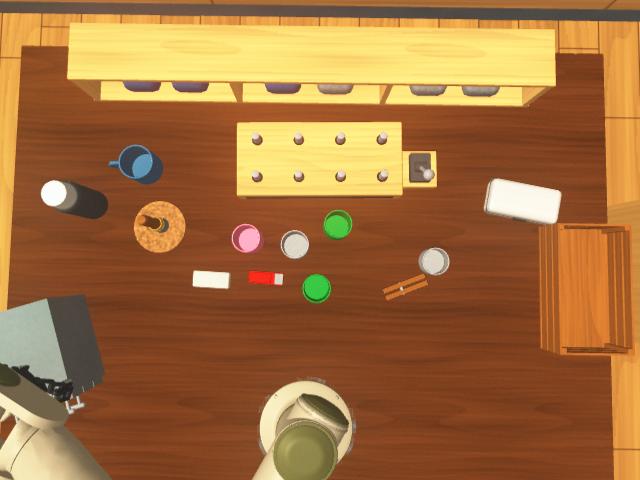

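View pics/scene0.png

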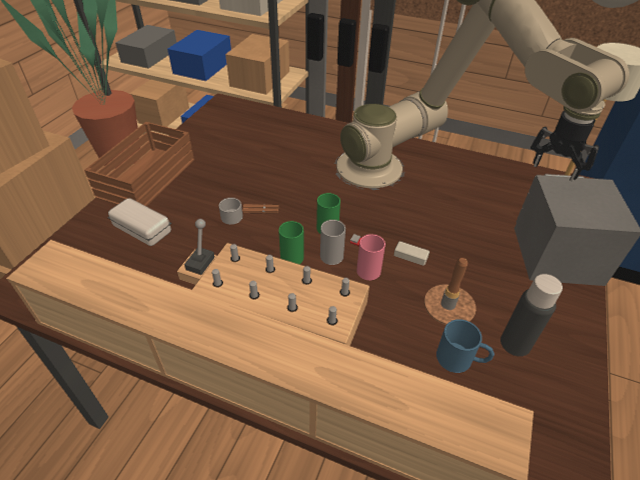

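The steel tumblers are the grey ones: tall at top (295,245) and low at (433,262). The look-alikes for the tall one are green at (338,225) and (316,288), and pink at (247,238). The brush is at (152,222) on the coaster, and the lever knob is at (428,174). A grey box stands under the start pose at the left. Next I'll measure each of these closely and take one close crop.

```bash
cat >> h.py <<'E'
def circ(P,c,r,z0,z1):
    m=(np.hypot(P[...,0]-c[0],P[...,1]-c[1])<r)&(P[...,2]>z0)&(P[...,2]<z1)
    q=P[m]
    if len(q)<5: return None
    (x,y),R=cv2.minEnclosingCircle(q[:,:2].astype(np.float32)); 
    A=np.c_[2*q[:,:2],np.ones(len(q))]; s=np.linalg.lstsq(A,(q[:,:2]**2).sum(1),rcond=None)[0]
    return np.round([x,y,R,len(q),*q[:,:2].mean(0),s[0],s[1],np.sqrt(max(0,s[2]+s[0]**2+s[1]**2))],4)
E
python3 - <<'E'
from h import *
T=img('top');S=img('scene');A=pts(T);B=pts(S)
f=T['frame']; a=f[190:330,200:480,::-1]; cv2.imwrite('pics/crop.png',cv2.resize(a,None,fx=2.8,fy=2.8,interpolation=2))
np.set_printoptions(suppress=True)
for n,P in(('top',A),('scene',B)):
    print(n)
    print('tall',circ(P,(.45,.03),.045,.1,.12)); print('low',circ(P,(.41,-.31),.045,.042,.058))
    print('green',circ(P,(.495,-.07),.045,.1,.12),circ(P,(.345,-.023),.045,.1,.12),'pink',circ(P,(.457,.143),.045,.1,.12))
    print('brush grip',circ(P,(.5,.36),.06,.125,.18)); print('brush head',circ(P,(.5,.36),.06,.014,.05)); print('coaster',circ(P,(.48,.37),.09,.005,.012))
    print('lever',circ(P,(.61,-.265),.05,.14,.18),circ(P,(.61,-.265),.06,.05,.09))
    q=P[(P[...,2]>.064)&(P[...,2]<.075)&(P[...,0]>.5)&(P[...,0]<.79)&(abs(P[...,1])<.235)]
    print('deck',cv2.minAreaRect(q[:,:2].astype(np.float32)),len(q))
    q=P[(P[...,2]>.1)&(P[...,0]>.77)&(P[...,0]<1.1)&(abs(P[...,1])<.6)]; print('shelf',np.percentile(q,[1,50,99],0).round(3).tolist())
    q=P[(P[...,2]>.04)&(P[...,0]<.45)&(P[...,0]>.1)&(P[...,1]>.4)&(P[...,2]<.22)]; print('box',np.percentile(q,[1,50,99],0).round(3).tolist())
E
```

```text
top
tall [  0.4441   0.0296   0.0329 116.       0.4452   0.0297   0.4441   0.0293
   0.0313]
low [  0.4103  -0.3096   0.0337 135.       0.4101  -0.3118   0.4111  -0.3092
   0.0313]
green [  0.493   -0.0708   0.0331 131.       0.4927  -0.0707   0.4928  -0.0705
   0.0312] [  0.3434  -0.0226   0.0329 117.       0.3424  -0.0242   0.3435  -0.0227
   0.0312] pink [  0.457    0.143    0.0331 125.       0.4566   0.1436   0.4571   0.1423
   0.0312]
brush grip [  0.4908   0.3651   0.0137 160.       0.4896   0.3616   0.4902   0.3639
   0.0097]
brush head [ 0.48    0.3564  0.0386 77.      0.4853  0.3528  0.484   0.3601  0.0173]
coaster [   0.4805    0.3684    0.0885 1252.        0.4855    0.366     0.4876
    0.3704    0.0499]
lever [  0.6038  -0.2708   0.0127 105.       0.6027  -0.2697   0.6032  -0.2703
   0.009 ] [  0.6175  -0.2538   0.0579 715.       0.6282  -0.2504   0.6239  -0.2479
   0.0352]
deck ((0.6255581974983215, -0.02646559476852417), (0.23467664420604706, 0.39923742413520813), 0.8523200154304504) 11035
shelf [[0.807, -0.542, 0.153], [0.869, -0.004, 0.17], [0.936, 0.537, 0.176]]
box 
[... 527 characters left out ...]
  0.4922   0.369    0.0132 207.       0.4969   0.3688   0.493    0.369
   0.0095]
brush head [  0.4928   0.3691   0.0188 147.       0.5036   0.3688   0.4906   0.3688
   0.0176]
coaster [  0.4914   0.3734   0.0683 935.       0.4935   0.3724   0.4859   0.3719
   0.0479]
lever [ 0.6058 -0.2668  0.0126 86.      0.6077 -0.2645  0.6058 -0.2663  0.0087] [  0.6164  -0.257    0.0581 477.       0.6325  -0.2523   0.6264  -0.2463
   0.0327]
deck ((0.6225504875183105, -0.022933930158615112), (0.24167996644973755, 0.4006214737892151), 0.7034775614738464) 8477
shelf [[0.807, -0.533, 0.104], [0.89, 0.117, 0.169], [0.936, 0.541, 0.172]]
box [[0.107, 0.499, 0.043], [0.26, 0.613, 0.175], [0.314, 0.744, 0.201]]
```

View pics/crop.png

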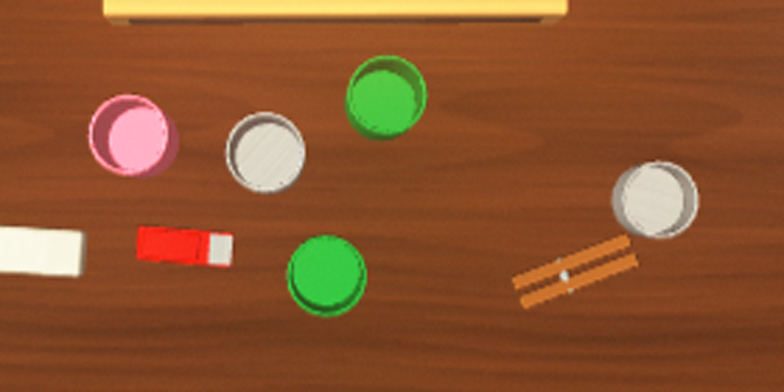

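The close crop confirms the choice: the steel tall cup is at crop (265,152) and the steel low one at (655,200). Positions, averaged over both cameras:

| Thing | Position (m) |
|---|---|
| cup_tall | (.444, .031) |
| cup_low | (.411, -.308) |
| brush | (.492, .367) |
| lever tip | (.604, -.268, .155) |
| deck centre | ≈ (.652, -.025) |

The lever comes first.

Emit:
{"name": "jog_arm", "arguments": {"targets": [[-22.7, -23.4, -7, 0, 0, -16.8], [-22.7, -23.4, -7, 0, 0, -16.8], [-22.7, -23.4, -7, 0, 0, -16.8], [-22.7, -23.4, -7, 0, 0, -16.8], [-22.7, -23.4, -7, 0, 0, -16.8], [-22.7, -23.4, -7, 0, 0, -16.8], [-22.7, -23.4, -7, 0, 0, -16.8], [-22.7, -23.4, -7, 0, 0, -16.8]], "hand": 0, "newtons": 40}}

```text
time_s: 2.37
position: [0.3066, 0.2394, 0.301]
tool_rot: [[-1.0, -0.001, 0.001], [-0.001, 1.0, 0.0], [-0.001, 0.0, -1.0]]
ft_force: [1.9, 0.8, 0.3]
grip_width: -0.0
gripper_force: 0.0
```

Emit:
{"name": "jog_arm", "arguments": {"targets": [[-12, -25, 0, 0, 0, 0], [-12, -25, 0, 0, 0, 0], [-12, -25, 0, 0, 0, 0], [-12, -25, 0, 0, 0, 0], [-12, -25, 0, 0, 0, 0], [-12, -25, 0, 0, 0, 0], [-12, -25, 0, 0, 0, 0], [-12, -25, 0, 0, 0, 0]]}}

```text
time_s: 3.03
position: [0.4282, -0.0128, 0.2998]
tool_rot: [[-1.0, 0.005, -0.0], [0.005, 1.0, -0.001], [0.0, -0.001, -1.0]]
ft_force: [-0.4, 0.7, -1.6]
grip_width: 0.0001
gripper_force: 0.0
```

Emit:
{"name": "jog_arm", "arguments": {"targets": [[-12.3, -25.6, 0, 0, 0, 0], [-12.3, -25.6, 0, 0, 0, 0], [-12.3, -25.6, 0, 0, 0, 0], [-12.3, -25.6, 0, 0, 0, 0], [-12.3, -25.6, 0, 0, 0, 0], [-12.3, -25.6, 0, 0, 0, 0], [-12.3, -25.6, 0, 0, 0, 0], [-12.3, -25.6, 0, 0, 0, 0]]}}

```text
time_s: 3.7
position: [0.5508, -0.2694, 0.298]
tool_rot: [[-1.0, 0.003, -0.002], [0.003, 1.0, 0.0], [0.002, 0.0, -1.0]]
ft_force: [0.7, 0.3, -1.2]
grip_width: -0.0002
gripper_force: 0.0
```

Emit:
{"name": "jog_arm", "arguments": {"targets": [[0, 0, 4, 0, 0, 0], [0, 0, 8, 0, 0, 0], [0, 0, 12, 0, 0, 0], [0, 0, 15, 0, 0, 0], [0, 0, 16.8, 0, 0, 0], [0, 0, 16.8, 0, 0, 0]]}}

```text
time_s: 4.2
position: [0.5481, -0.2629, 0.1283]
tool_rot: [[-1.0, -0.001, -0.006], [-0.001, 1.0, 0.005], [0.006, 0.005, -1.0]]
ft_force: [-0.0, 0.3, 0.0]
grip_width: 0.0001
gripper_force: 0.0
```

Emit:
{"name": "jog_arm", "arguments": {"targets": [[-1, 0, 0, 0, 0, 0], [-2, 0, 0, 0, 0, 0], [-3, 0, 0, 0, 0, 0], [-4, 0, 0, 0, 0, 0], [-5, 0, 0, 0, 0, 0], [-6, 0, 0, 0, 0, 0], [-7, 0, 0, 0, 0, 0], [-8, 0, 0, 0, 0, 0]]}}

```text
time_s: 4.87
position: [0.6304, -0.2644, 0.1345]
tool_rot: [[-1.0, -0.001, 0.002], [-0.001, 1.0, -0.001], [-0.002, -0.001, -1.0]]
ft_force: [-1.7, 1.2, 1.1]
grip_width: -0.0001
gripper_force: 0.7
```

Emit:
{"name": "jog_arm", "arguments": {"targets": [[-0.5, 0, 0, 0, 0, 0], [-1, 0, 0, 0, 0, 0], [-1.5, 0, 0, 0, 0, 0], [-2, 0, 0, 0, 0, 0], [-2, 0, 0, 0, 0, 0]]}}

```text
time_s: 5.28
position: [0.6503, -0.2646, 0.1324]
tool_rot: [[-1.0, -0.001, 0.001], [-0.001, 1.0, -0.0], [-0.001, -0.0, -1.0]]
ft_force: [0.4, 0.2, 0.1]
grip_width: -0.0001
gripper_force: 0.0
```

```bash
python3 - <<'E'
from h import *
for n in('top','scene'):
    d=img(n,n+'1.png');P=pts(d)
    for r in env.regions_of(n,'lever')[:1]+env.regions_of(n,'lever_tip')[:1]:
        q=P[r['pixels']]; print(n,r['score'],r['point'],np.nanpercentile(q,[2,50,98],0).round(3).tolist())
    m=(P[...,2]>.075)&(P[...,0]>.58)&(P[...,0]<.73)&(abs(P[...,1]+.025)<.18); print('pegs px',m.sum(), np.nanmax(P[m][:,2]) if m.any() else 0)
E
python3 -c "
import cv2;a=cv2.imread('pics/scene1.png');cv2.imwrite('pics/lev.png',cv2.resize(a[150:350,120:400],None,fx=2.5,fy=2.5))"
```

```text
top 0.7 [281.7, 420.6] [[0.349, -0.296, -0.002], [0.362, -0.285, 0.011], [0.379, -0.275, 0.018]]
pegs px 1136 0.448785397765479
scene 0.61 [245.0, 187.9] [[0.579, -0.356, -0.001], [0.672, -0.264, 0.148], [0.688, -0.255, 0.162]]
scene 0.45 [245.1, 187.1] [[0.602, -0.308, 0.036], [0.673, -0.264, 0.148], [0.688, -0.254, 0.162]]
pegs px 2065 0.444087652116927
```

View pics/lev.png

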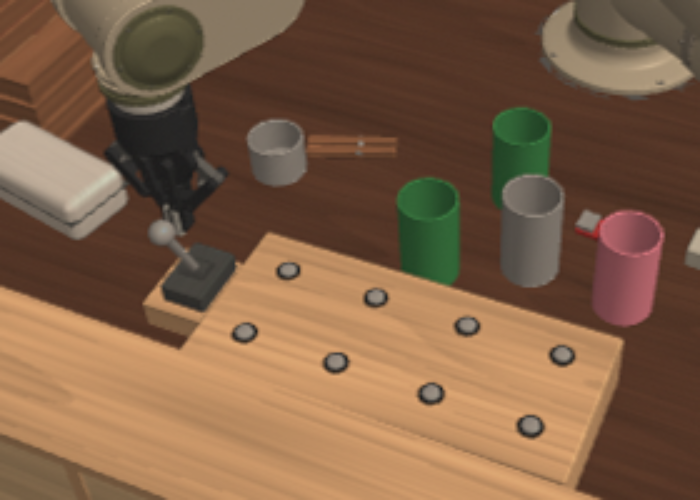

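The lever (knob at crop (160,232)) leans away and the pegs are flush. I'll push a little farther to reach the stop.

Emit:
{"name": "jog_arm", "arguments": {"targets": [[-0.4, 0, 0, 0, 0, 0], [-0.8, 0, 0, 0, 0, 0], [-0.8, 0, 0, 0, 0, 0], [-0.8, 0, 0, 0, 0, 0], [-0.8, 0, 0, 0, 0, 0]]}}

```text
time_s: 6.0
position: [0.6578, -0.2647, 0.1324]
tool_rot: [[-1.0, -0.001, 0.001], [-0.001, 1.0, -0.0], [-0.001, -0.0, -1.0]]
ft_force: [-0.1, 0.1, -0.1]
grip_width: -0.0001
gripper_force: 0.0
```

```bash
cat > lev.py <<'E'
from h import *
d=img('scene');P=pts(d)
r=env.regions_of('scene','lever')[0]; q=P[r['pixels']]; q=q[(q[:,2]>.14)&(q[:,2]<.175)&(q[:,0]>.65)]
print(circ(P,(.68,-.265),.03,.14,.175), np.nanpercentile(q,[2,50,98],0).round(3).tolist())
E
python3 lev.py
```

```text
Traceback (most recent call last):
  File "lev.py", line 3, in <module>
    r=env.regions_of('scene','lever')[0]; q=P[r['pixels']]; q=q[(q[:,2]>.14)&(q[:,2]<.175)&(q[:,0]>.65)]
      ~~~~~~~~~~~~~~~~~~~~~~~~~~~~~~~^^^
IndexError: list index out of range
```

Emit:
{"name": "jog_arm", "arguments": {"targets": [[-0.4, 0, 0, 0, 0, 0], [-0.8, 0, 0, 0, 0, 0], [-0.8, 0, 0, 0, 0, 0], [-0.8, 0, 0, 0, 0, 0]]}}

```text
time_s: 6.43
position: [0.6611, -0.2647, 0.1322]
tool_rot: [[-1.0, 0.001, -0.013], [0.001, 1.0, 0.002], [0.013, 0.002, -1.0]]
ft_force: [-27.0, 1.2, 9.2]
grip_width: 0.0
gripper_force: 13.3
```

```bash
python3 lev.py
```

```text
[ 6.756e-01 -2.612e-01  2.410e-02  1.840e+02  6.788e-01 -2.610e-01
  6.788e-01 -2.614e-01  1.340e-02] [[0.677, -0.276, 0.142], [0.689, -0.263, 0.15], [0.698, -0.255, 0.158]]
```

At the stop (27 N). Next I'll back off, rise and go to the brush.

Emit:
{"name": "jog_arm", "arguments": {"targets": [[1, 0, 0, 0, 0, 0], [3, 0, -1, 0, 0, 0], [4, 0, -5, 0, 0, 0], [5, 0, -9, 0, 0, 0], [5, 2, -13, 0, 0, 0], [6, 5, -17, 0, 0, 0], [7, 9, -17, 0, 0, 0], [8, 13, -17, 0, 0, 0]], "hand": 1}}

```text
time_s: 7.2
position: [0.5876, -0.1416, 0.3052]
tool_rot: [[-1.0, 0.001, 0.006], [0.001, 1.0, -0.003], [-0.006, -0.003, -1.0]]
ft_force: [0.6, 0.4, -0.5]
grip_width: 0.0856
gripper_force: 0.0
```

Emit:
{"name": "jog_arm", "arguments": {"targets": [[4, 30, 0, 0, 0, 0], [4, 30, 0, 0, 0, 0], [4, 30, 0, 0, 0, 0], [4, 30, 0, 0, 0, 0], [4, 30, 0, 0, 0, 0], [4, 30, 0, 0, 0, 0], [4, 30, 0, 0, 0, 0], [4, 30, 0, 0, 0, 0]]}}

```text
time_s: 7.87
position: [0.546, 0.1632, 0.3026]
tool_rot: [[-1.0, -0.005, 0.001], [-0.005, 1.0, 0.002], [-0.001, 0.002, -1.0]]
ft_force: [0.4, -0.1, -0.6]
grip_width: 0.0854
gripper_force: 0.0
```

```bash
cat > st.py <<'E'
from h import *
np.set_printoptions(suppress=True)
o=env.observe(); print(o['time_s'],np.round(o['position'],4),np.round(o['q'],1))
for n in('top','scene'):
    P=pts(img(n)); print(n,'tall',circ(P,(.445,.03),.05,.1,.12)); print('low',circ(P,(.411,-.31),.05,.042,.058))
    print('brush',circ(P,(.492,.367),.04,.125,.18)); print('lever',circ(P,(.68,-.265),.03,.135,.175))
E
python3 st.py
```

```text
7.8667 [0.546  0.1632 0.3026] [  4.7  21.7  62.9   0.1  95.4 -85.6]
top tall [  0.4445   0.0293   0.0329 119.       0.4461   0.0296   0.4441   0.0293
   0.0312]
low [  0.4102  -0.3095   0.0339 139.       0.4098  -0.3101   0.4111  -0.3091
   0.0313]
brush [  0.4906   0.3656   0.0137 157.       0.4896   0.3619   0.4903   0.3641
   0.0097]
lever [  0.6847  -0.2702   0.0132 103.       0.684   -0.2685   0.6848  -0.2693
   0.0089]
scene tall [  0.4437   0.0333   0.0353 159.       0.4439   0.0326   0.4439   0.0328
   0.0314]
low [  0.4092  -0.3058   0.0351 106.       0.4105  -0.3061   0.4105  -0.3062
   0.0311]
brush [  0.493    0.3691   0.0134 207.       0.4971   0.3689   0.493    0.369
   0.0095]
lever [ 0.6868 -0.2653  0.0127 95.      0.6892 -0.263   0.6874 -0.2646  0.0085]
```

Emit:
{"name": "jog_arm", "arguments": {"targets": [[1.5, 4, 0, 0, 0, 0], [2.5, 8, 0, 0, 0, 0], [3.5, 12, 0, 0, 0, 0], [4.5, 16, 0, 0, 0, 0], [5.4, 20, 0, 0, 0, 0], [5.45, 20.3, 0, 0, 0, 0], [5.45, 20.3, 4, 0, 0, 0], [5.45, 20.3, 8, 0, 0, 0]]}}

```text
time_s: 8.63
position: [0.4941, 0.3609, 0.2228]
tool_rot: [[-1.0, -0.0, 0.006], [-0.0, 1.0, 0.002], [-0.006, 0.002, -1.0]]
ft_force: [1.7, 0.3, -1.9]
grip_width: 0.0852
gripper_force: 0.0
```

Emit:
{"name": "jog_arm", "arguments": {"targets": [[0, 0, 2, 0, 0, 0], [0, 0, 4, 0, 0, 0], [0, 0, 6, 0, 0, 0], [0, 0, 8, 0, 0, 0], [0, 0, 8.8, 0, 0, 0], [0, 0, 8.8, 0, 0, 0], [0, 0, 8.8, 0, 0, 0]]}}

```text
time_s: 9.22
position: [0.4935, 0.3605, 0.1347]
tool_rot: [[-1.0, 0.001, 0.001], [0.001, 1.0, 0.0], [-0.001, 0.0, -1.0]]
ft_force: [0.1, -0.9, 0.6]
grip_width: 0.0854
gripper_force: 0.0
```

Emit:
{"name": "jog_arm", "arguments": {"targets": [[0.2, 0.55, 0, 0, 0, 0], [0.2, 0.55, 0, 0, 0, 0], [0.2, 0.55, 0, 0, 0, 0]]}}

```text
time_s: 9.47
position: [0.4909, 0.367, 0.1351]
tool_rot: [[-1.0, -0.001, 0.002], [-0.001, 1.0, 0.001], [-0.002, 0.001, -1.0]]
ft_force: [-0.4, 0.0, 0.7]
grip_width: 0.0854
gripper_force: 0.0
```

Emit:
{"name": "jog_arm", "arguments": {"targets": [[0, 0, 0, 0, 0, 0], [0, 0, 0, 0, 0, 0], [0, 0, 0, 0, 0, 0], [0, 0, 0, 0, 0, 0], [0, 0, 0, 0, 0, 0], [0, 0, 0, 0, 0, 0], [0, 0, 0, 0, 0, 0], [0, 0, 0, 0, 0, 0]], "hand": 0, "newtons": 40}}

```text
time_s: 10.13
position: [0.4907, 0.3666, 0.1342]
tool_rot: [[-1.0, -0.0, 0.0], [-0.0, 1.0, 0.0], [-0.0, 0.0, -1.0]]
ft_force: [-0.2, 0.7, 0.8]
grip_width: 0.0248
gripper_force: 39.5
```

Emit:
{"name": "jog_arm", "arguments": {"targets": [[0, 0, -2, 0, 0, 0], [0, 0, -5, 0, 0, 0], [0, 0, -8, 0, 0, 0], [0, 0, -11, 0, 0, 0], [0, 0, -14, 0, 0, 0], [0, 0, -17, 0, 0, 0], [0, 0, -17, 0, 0, 0], [0, 0, -17, 0, 0, 0]]}}

```text
time_s: 10.8
position: [0.4908, 0.3666, 0.3052]
tool_rot: [[-1.0, -0.0, 0.002], [-0.0, 1.0, 0.001], [-0.002, 0.001, -1.0]]
ft_force: [-0.0, -0.2, -1.6]
grip_width: 0.0247
gripper_force: 39.5
```

```bash
cat > br.py <<'E'
from h import *
import sys
np.set_printoptions(suppress=True)
o=env.observe(); p=np.array(o['position']); R=np.array(o['tool_rot']); print(o['time_s'],p,o['grip_width'],o['gripper_force'],R[:,0])
# brush tip expected 126 mm below TCP
z=p[2]-.126
for n in('top','scene'):
    P=pts(img(n,sys.argv[1]+n+'.png')); print(n,'head',circ(P,p[:2],.05,z+.005,z+.045),'collar',circ(P,p[:2],.05,z+.05,z+.1))
    m=np.hypot(P[...,0]-p[0],P[...,1]-p[1])<.03; q=P[m&(P[...,2]>z-.03)]; print('lowest',np.percentile(q[:,2],[0,1,3]))
    print('tall',circ(P,(.445,.03),.06,.1,.12)); print('low',circ(P,(.411,-.31),.06,.042,.058))
E
python3 br.py a
```

```text
10.8 [0.4908425  0.3666399  0.30519938] 0.02469691930149216 39.46637580636889 [-0.99999697 -0.00043138 -0.00242508]
top head [  0.4905   0.3635   0.0187 110.       0.4863   0.3515   0.4908   0.3646
   0.0179] collar [ 0.4856  0.3584  0.0138 82.      0.4831  0.3555  0.4865  0.3592  0.0085]
lowest [0.1763089  0.18543055 0.20024326]
tall [  0.4447   0.0292   0.0331 118.       0.4458   0.0296   0.4441   0.0293
   0.0312]
low [  0.4121  -0.3093   0.0341 138.       0.4101  -0.3105   0.4112  -0.3091
   0.0313]
scene head [  0.4923   0.368    0.0194 242.       0.503    0.3673   0.4904   0.3679
   0.0175] collar [  0.4922   0.3676   0.0164 245.       0.4987   0.3673   0.4925   0.3676
   0.0109]
lowest [0.17406161 0.18082539 0.18888189]
tall [  0.4431   0.0342   0.0353 163.       0.4446   0.0334   0.4444   0.033
   0.0313]
low [  0.4112  -0.3061   0.0347 108.       0.4113  -0.3047   0.4112  -0.3057
   0.0313]
```

The brush is held upright, its head right under the TCP. Tall cup next.

Emit:
{"name": "jog_arm", "arguments": {"targets": [[0.6, -4, 0, 0, 0, 0], [1.1, -8, 0, 0, 0, 0], [1.7, -12, 0, 0, 0, 0], [2.2, -16, 0, 0, 0, 0], [2.8, -20, 0, 0, 0, 0], [3.4, -24, 0, 0, 0, 0], [4, -28, 0, 0, 0, 0], [4.4, -31, 0, 0, 0, 0]]}}

```text
time_s: 11.57
position: [0.4454, 0.0542, 0.3027]
tool_rot: [[-1.0, 0.001, -0.003], [0.001, 1.0, -0.0], [0.003, -0.0, -1.0]]
ft_force: [1.2, -1.1, -0.5]
grip_width: 0.0251
gripper_force: 39.6
```

Emit:
{"name": "jog_arm", "arguments": {"targets": [[0.3, -2, 0, 0, 0, 0], [0.3, -2.5, 0, 0, 0, 0], [0.3, -2.5, 0, 0, 0, 0], [0.3, -2.5, 0, 0, 0, 0]]}}

```text
time_s: 11.9
position: [0.4437, 0.0321, 0.3034]
tool_rot: [[-1.0, -0.0, -0.002], [-0.0, 1.0, 0.001], [0.002, 0.001, -1.0]]
ft_force: [0.6, -0.4, -0.4]
grip_width: 0.0248
gripper_force: 39.6
```

```bash
python3 br.py b
```

```text
11.9 [0.44368525 0.03210424 0.30335603] 0.024784202026842974 39.6365747298114 [-0.9999988  -0.00025928  0.00152678]
top head None collar None
lowest [0.58486059 0.58958946 0.5913522 ]
tall None
low [  0.41    -0.3098   0.0341 130.       0.4104  -0.3105   0.4112  -0.3092
   0.0313]
scene head [  0.446    0.0355   0.0192 196.       0.4554   0.0386   0.4437   0.0343
   0.0173] collar [  0.4463   0.0366   0.0183 202.       0.4518   0.0367   0.4457   0.035
   0.0112]
lowest [0.17562167 0.18050502 0.18753826]
tall [  0.4429   0.035    0.0365 152.       0.444    0.0335   0.4441   0.033
   0.0314]
low [  0.411   -0.306    0.0343 109.       0.4117  -0.305    0.411   -0.3059
   0.0313]
```

Emit:
{"name": "jog_arm", "arguments": {"targets": [[0, -0.1, 2, 0, 0, 0], [0, -0.1, 4, 0, 0, 0], [0, -0.1, 6, 0, 0, 0], [0, -0.1, 8, 0, 0, 0], [0, -0.1, 10, 0, 0, 0], [0, -0.1, 12, 0, 0, 0], [0, -0.1, 13.5, 0, 0, 0], [0, -0.1, 15, 0, 0, 0]]}}

```text
time_s: 12.67
position: [0.4436, 0.0318, 0.153]
tool_rot: [[-1.0, -0.002, -0.001], [-0.002, 1.0, 0.0], [0.001, 0.0, -1.0]]
ft_force: [0.7, -0.6, -0.8]
grip_width: 0.0251
gripper_force: 39.7
```

Emit:
{"name": "jog_arm", "arguments": {"targets": [[0, 0, 0.5, 0, 0, 0], [0, 0, 1.1, 0, 0, 0], [0, 0, 1.1, 0, 0, 0], [0, 0, 1.1, 0, 0, 0], [0, 0, 1.1, 0, 0, 0], [0, 0, 1.1, 0, 0, 0], [0, 0, 1.1, 0, 0, 0], [0, 0, 1.1, 0, 0, 0]]}}

```text
time_s: 13.33
position: [0.4439, 0.0305, 0.1434]
tool_rot: [[-1.0, -0.0, 0.001], [-0.0, 1.0, -0.0], [-0.001, -0.0, -1.0]]
ft_force: [0.3, -0.5, -1.1]
grip_width: 0.0248
gripper_force: 39.7
```

Emit:
{"name": "jog_arm", "arguments": {"targets": [[0, 0, -2, 0, 0, 0], [0, 0, -5, 0, 0, 0], [0, 0, -8, 0, 0, 0], [0, 0, -11, 0, 0, 0], [0, 0, -14, 0, 0, 0], [0, 0, -16, 0, 0, 0], [0, 0, -16, 0, 0, 0]]}}

```text
time_s: 13.92
position: [0.4449, 0.0303, 0.3072]
tool_rot: [[-1.0, -0.0, 0.008], [-0.0, 1.0, -0.002], [-0.008, -0.002, -1.0]]
ft_force: [0.6, -1.0, -0.9]
grip_width: 0.0246
gripper_force: 39.7
```

Emit:
{"name": "jog_arm", "arguments": {"targets": [[0.4, -4, 0, 0, 0, 0], [0.8, -8, 0, 0, 0, 0], [1.2, -12, 0, 0, 0, 0], [1.6, -16, 0, 0, 0, 0], [2, -20, 0, 0, 0, 0], [2.4, -24, 0, 0, 0, 0], [2.8, -28, 0, 0, 0, 0], [3, -31, 0, 0, 0, 0]]}}

```text
time_s: 14.58
position: [0.4129, -0.2823, 0.3021]
tool_rot: [[-1.0, 0.001, -0.001], [0.001, 1.0, 0.001], [0.001, 0.001, -1.0]]
ft_force: [0.2, -0.1, -0.2]
grip_width: 0.0246
gripper_force: 39.8
```

Emit:
{"name": "jog_arm", "arguments": {"targets": [[0.3, -2, 2, 0, 0, 0], [0.3, -2.7, 4, 0, 0, 0], [0.3, -2.7, 4, 0, 0, 0], [0.3, -2.7, 4, 0, 0, 0], [0.3, -2.7, 4, 0, 0, 0]]}}

```text
time_s: 15.0
position: [0.4112, -0.3059, 0.2639]
tool_rot: [[-1.0, -0.001, 0.001], [-0.001, 1.0, -0.0], [-0.001, -0.0, -1.0]]
ft_force: [0.0, 0.0, 0.1]
grip_width: 0.025
gripper_force: 39.8
```

```bash
python3 br.py c
```

```text
15.0 [ 0.41120016 -0.30592863  0.26391371] 0.024950018801252475 39.7693486494245 [-0.99999926 -0.00103275 -0.00063621]
top head None collar None
lowest [0.13770178 0.3456335  0.55149935]
tall [  0.4442   0.0295   0.033  120.       0.4456   0.0299   0.444    0.0293
   0.0312]
low [ 0.4174 -0.3032  0.0315 54.      0.4253 -0.2924  0.4112 -0.3089  0.031 ]
scene head [  0.4134  -0.301    0.0195 162.       0.4216  -0.2958   0.4124  -0.3028
   0.0166] collar [  0.4134  -0.3031   0.0174 163.       0.4177  -0.2988   0.4144  -0.3016
   0.0102]
lowest [0.13560182 0.14099025 0.14784384]
tall [  0.4427   0.0337   0.0362 154.       0.445    0.0329   0.444    0.0329
   0.0313]
low [  0.4097  -0.3092   0.038  105.       0.41    -0.3058   0.4107  -0.3059
   0.0316]
```

View pics/cscene.png

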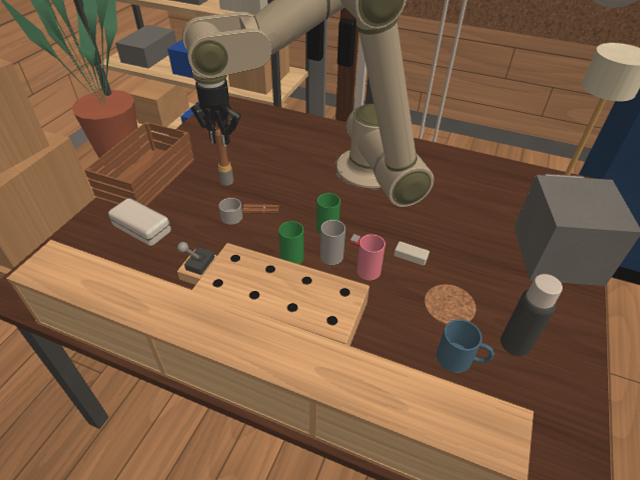

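The brush (225,175) hangs over the low cup (231,211). The pegs are sunk and the lever knob is at (183,247). Shift 2.5 mm and dip.

Emit:
{"name": "jog_arm", "arguments": {"targets": [[0, -0.25, 2, 0, 0, 0], [0, -0.25, 4, 0, 0, 0], [0, -0.25, 6, 0, 0, 0], [0, -0.25, 8, 0, 0, 0], [0, -0.25, 9.5, 0, 0, 0], [0, -0.25, 11, 0, 0, 0], [0, -0.25, 12.2, 0, 0, 0], [0, -0.25, 12.2, 0, 0, 0]]}}

```text
time_s: 15.77
position: [0.4108, -0.3079, 0.14]
tool_rot: [[-1.0, -0.001, -0.002], [-0.001, 1.0, 0.002], [0.002, 0.002, -1.0]]
ft_force: [0.6, 0.2, -1.2]
grip_width: 0.0247
gripper_force: 39.8
```

Emit:
{"name": "jog_arm", "arguments": {"targets": [[0, 0, 0, 0, 0, 0], [0, 0, 0, 0, 0, 0], [0, 0, 0, 0, 0, 0], [0, 0, 0, 0, 0, 0], [0, 0, 0, 0, 0, 0]]}}

```text
time_s: 16.18
position: [0.4111, -0.3091, 0.1417]
tool_rot: [[-1.0, -0.0, 0.001], [-0.0, 1.0, -0.001], [-0.001, -0.001, -1.0]]
ft_force: [-0.3, 0.1, -0.7]
grip_width: 0.025
gripper_force: 39.8
```

Emit:
{"name": "jog_arm", "arguments": {"targets": [[0, 0, -2, 0, 0, 0], [0, 0, -5, 0, 0, 0], [0, 0, -8, 0, 0, 0], [0, 0, -11, 0, 0, 0], [0, 0, -14, 0, 0, 0], [0, 0, -16, 0, 0, 0], [0, 0, -16, 0, 0, 0]]}}

```text
time_s: 16.77
position: [0.4117, -0.3098, 0.3057]
tool_rot: [[-1.0, -0.0, 0.005], [-0.001, 1.0, -0.007], [-0.005, -0.007, -1.0]]
ft_force: [0.1, 0.6, -1.3]
grip_width: 0.025
gripper_force: 39.8
```

Emit:
{"name": "jog_arm", "arguments": {"targets": [[-0.5, 4, 0, 0, 0, 0], [-1, 8, 0, 0, 0, 0], [-1.5, 12, 0, 0, 0, 0], [-2, 16, 0, 0, 0, 0], [-2.5, 20, 0, 0, 0, 0], [-3, 24, 0, 0, 0, 0], [-3.5, 28, 0, 0, 0, 0], [-4, 32, 0, 0, 0, 0]]}}

```text
time_s: 17.43
position: [0.4503, 0.0131, 0.3006]
tool_rot: [[-1.0, -0.0, -0.001], [-0.0, 1.0, 0.0], [0.001, 0.0, -1.0]]
ft_force: [0.4, -0.5, -1.1]
grip_width: 0.0249
gripper_force: 40.0
```

Emit:
{"name": "jog_arm", "arguments": {"targets": [[-0.5, 4, 0, 0, 0, 0], [-1, 8, 0, 0, 0, 0], [-1.5, 12, 0, 0, 0, 0], [-2, 16, 0, 0, 0, 0], [-2.5, 20, 0, 0, 0, 0], [-3, 24, 0, 0, 0, 0], [-3.4, 28, 0, 0, 0, 0], [-3.7, 31, 0, 0, 0, 0]]}}

```text
time_s: 18.1
position: [0.4871, 0.324, 0.3]
tool_rot: [[-1.0, -0.002, -0.001], [-0.002, 1.0, -0.0], [0.001, -0.0, -1.0]]
ft_force: [0.9, 0.0, -1.0]
grip_width: 0.0247
gripper_force: 40.0
```

Emit:
{"name": "jog_arm", "arguments": {"targets": [[-0.2, 3, 0, 0, 0, 0], [-0.2, 4.7, 0, 0, 0, 0], [-0.2, 4.7, 4, 0, 0, 0], [-0.2, 4.7, 7, 0, 0, 0], [-0.2, 4.7, 7, 0, 0, 0], [-0.2, 4.7, 7, 0, 0, 0]]}}

```text
time_s: 18.6
position: [0.4892, 0.3678, 0.2301]
tool_rot: [[-1.0, -0.0, -0.003], [-0.0, 1.0, -0.002], [0.003, -0.002, -1.0]]
ft_force: [-0.5, -0.4, -0.2]
grip_width: 0.0243
gripper_force: 40.0
```

```bash
python3 br.py d; python3 -c "
from h import *
P=pts(img('scene'));print(circ(P,(.49,.37),.085,.004,.012))"
```

```text
18.6 [0.48921788 0.36780425 0.23013135] 0.02433347581226211 39.99002406257205 [-0.99999506 -0.00030348  0.00312829]
top head [ 0.4869  0.3602  0.018  86.      0.4843  0.3521  0.489   0.3656  0.0181] collar [ 0.4823  0.3581  0.0133 66.      0.4807  0.3564  0.4825  0.3586  0.0071]
lowest [0.09881693 0.11040228 0.12356817]
tall [  0.4447   0.0291   0.0331 118.       0.4456   0.0298   0.444    0.0293
   0.0312]
low [  0.4108  -0.3097   0.0333 136.       0.4099  -0.3103   0.411   -0.3091
   0.0312]
scene head [  0.4925   0.3696   0.0192 199.       0.5031   0.3693   0.4902   0.3695
   0.0176] collar [  0.4925   0.3696   0.0167 222.       0.4987   0.369    0.4928   0.3695
   0.011 ]
lowest [0.10452502 0.10956395 0.11829553]
tall [  0.4431   0.0342   0.036  159.       0.4444   0.0337   0.4439   0.033
   0.0311]
low [  0.4118  -0.3062   0.035  111.       0.41    -0.3056   0.4106  -0.3058
   0.0311]
[4.869e-01 3.754e-01 6.750e-02 1.392e+03 4.861e-01 3.725e-01 4.857e-01
 3.724e-01 4.500e-02]
```

Emit:
{"name": "jog_arm", "arguments": {"targets": [[0, 0.2, 2, 0, 0, 0], [0, 0.2, 4, 0, 0, 0], [0, 0.2, 6, 0, 0, 0], [0, 0.2, 7.5, 0, 0, 0], [0, 0.2, 8.5, 0, 0, 0], [0, 0.2, 9.2, 0, 0, 0], [0, 0.2, 9.2, 0, 0, 0], [0, 0.2, 9.2, 0, 0, 0]]}}

```text
time_s: 19.42
position: [0.4901, 0.3702, 0.1401]
tool_rot: [[-1.0, -0.0, 0.001], [-0.0, 1.0, 0.001], [-0.001, 0.001, -1.0]]
ft_force: [-0.4, -0.5, -0.7]
grip_width: 0.0251
gripper_force: 40.0
```

Emit:
{"name": "jog_arm", "arguments": {"targets": [[0, 0, 0.2, 0, 0, 0], [0, 0, 0.3, 0, 0, 0], [0, 0, 0.3, 0, 0, 0]]}}

```text
time_s: 19.67
position: [0.4897, 0.3701, 0.1365]
tool_rot: [[-1.0, -0.0, 0.001], [-0.0, 1.0, 0.0], [-0.001, 0.0, -1.0]]
ft_force: [0.3, -0.6, -0.0]
grip_width: 0.025
gripper_force: 40.0
```

Emit:
{"name": "jog_arm", "arguments": {"targets": [[0, 0, 0.15, 0, 0, 0], [0, 0, 0.25, 0, 0, 0], [0, 0, 0.25, 0, 0, 0], [0, 0, 0.25, 0, 0, 0]]}}

```text
time_s: 20.0
position: [0.4899, 0.3702, 0.1341]
tool_rot: [[-1.0, -0.0, 0.001], [-0.0, 1.0, 0.001], [-0.001, 0.001, -1.0]]
ft_force: [0.7, -0.8, 3.6]
grip_width: 0.0248
gripper_force: 40.4
```

Emit:
{"name": "jog_arm", "arguments": {"targets": [[0, 0, 0, 0, 0, 0], [0, 0, 0, 0, 0, 0], [0, 0, 0, 0, 0, 0], [0, 0, 0, 0, 0, 0], [0, 0, 0, 0, 0, 0], [0, 0, 0, 0, 0, 0], [0, 0, 0, 0, 0, 0], [0, 0, 0, 0, 0, 0]], "hand": 1}}

```text
time_s: 20.67
position: [0.4896, 0.3701, 0.1335]
tool_rot: [[-1.0, -0.0, -0.0], [-0.0, 1.0, -0.0], [0.0, -0.0, -1.0]]
ft_force: [0.2, 0.4, 0.3]
grip_width: 0.0852
gripper_force: 0.0
```

Emit:
{"name": "jog_arm", "arguments": {"targets": [[0, 0, -2, 0, 0, 0], [0, 0, -5, 0, 0, 0], [0, 0, -8, 0, 0, 0], [0, 0, -11, 0, 0, 0], [0, 0, -14, 0, 0, 0], [0, 0, -17, 0, 0, 0], [0, -4, -17, 0, 0, 0], [0, -8, -17, 0, 0, 0]]}}

```text
time_s: 21.33
position: [0.4898, 0.2904, 0.3051]
tool_rot: [[-1.0, -0.004, 0.004], [-0.004, 1.0, 0.001], [-0.004, 0.001, -1.0]]
ft_force: [1.1, -0.4, -1.2]
grip_width: 0.0853
gripper_force: 0.0
```

```bash
python3 st.py
```

```text
21.3333 [0.4898 0.2904 0.3051] [ 18.8  21.5  62.8   0.   95.5 -71.5]
top tall [  0.4441   0.0296   0.0329 119.       0.4455   0.0297   0.444    0.0293
   0.0313]
low [  0.4103  -0.3092   0.0335 133.       0.41    -0.3097   0.4111  -0.3091
   0.0313]
brush None
lever [  0.6861  -0.27     0.0134 104.       0.684   -0.2684   0.6847  -0.2692
   0.009 ]
scene tall [  0.4428   0.0331   0.0361 155.       0.4432   0.0336   0.444    0.0329
   0.0312]
low [  0.4104  -0.3093   0.038  114.       0.4106  -0.3051   0.411   -0.3059
   0.0312]
brush [  0.4926   0.3716   0.0136 208.       0.4961   0.3718   0.4921   0.3719
   0.0096]
lever [ 0.6866 -0.2657  0.0127 94.      0.6892 -0.2631  0.6876 -0.2645  0.0085]
```

Now the tall cup. The yaw can stay, since there is about 24 mm of clearance to the pink and green cups.

Emit:
{"name": "jog_arm", "arguments": {"targets": [[0.7, -4, 0, 0, 0, 0], [1.4, -8, 0, 0, 0, 0], [2.1, -12, 0, 0, 0, 0], [2.8, -16, 0, 0, 0, 0], [3.5, -20, 0, 0, 0, 0], [4.2, -24, 0, 0, 0, 0], [4.6, -25.9, 0, 0, 0, 0], [4.6, -25.9, 0, 0, 0, 0]]}}

```text
time_s: 22.1
position: [0.4434, 0.0283, 0.3037]
tool_rot: [[-1.0, 0.004, 0.0], [0.004, 1.0, -0.001], [-0.0, -0.001, -1.0]]
ft_force: [-0.1, 0.0, 1.0]
grip_width: 0.0856
gripper_force: 0.0
```

Emit:
{"name": "jog_arm", "arguments": {"targets": [[0, 0, 3, 0, 0, 0], [0, 0, 6, 0, 0, 0], [0, 0, 9, 0, 0, 0], [0, 0, 12, 0, 0, 0], [0, 0, 14, 0, 0, 0], [0, 0, 14, 0, 0, 0], [0, 0, 14, 0, 0, 0]]}}

```text
time_s: 22.68
position: [0.4439, 0.0317, 0.1636]
tool_rot: [[-1.0, -0.001, -0.001], [-0.001, 1.0, 0.0], [0.001, 0.0, -1.0]]
ft_force: [-0.5, 0.4, 0.3]
grip_width: 0.0851
gripper_force: 0.0
```

Check with the fingers close by before descending.

Run:
```python
from h import *
d=img('scene');P=pts(d);print(env.observe()['position'],circ(P,(.445,.03),.05,.1,.118))
cv2.imwrite('pics/e.png',cv2.resize(d['frame'][120:300,220:440,::-1],None,fx=3,fy=3))
```

```text
[0.44449859 0.03143772 0.16454665] [4.437e-01 3.330e-02 3.490e-02 1.600e+02 4.442e-01 3.290e-02 4.441e-01
 3.290e-02 3.130e-02]
```

View pics/e.png

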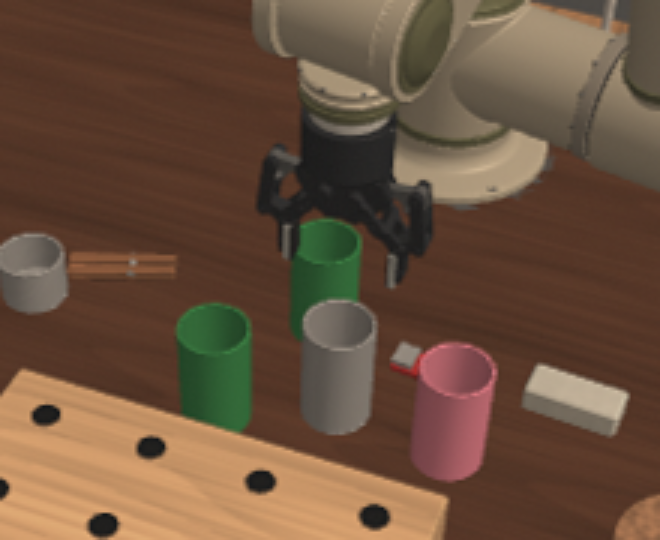

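The fingers straddle the grey cup (340,365) with room on both sides. Descend and grip.

Emit:
{"name": "jog_arm", "arguments": {"targets": [[0, 0, 2, 0, 0, 0], [0, 0, 4, 0, 0, 0], [0, 0, 6, 0, 0, 0], [0, 0, 8, 0, 0, 0], [0, 0, 9.5, 0, 0, 0], [0, 0, 10.4, 0, 0, 0], [0, 0, 10.4, 0, 0, 0], [0, 0, 10.4, 0, 0, 0]]}}

```text
time_s: 23.4
position: [0.4448, 0.0311, 0.0607]
tool_rot: [[-1.0, -0.001, 0.002], [-0.001, 1.0, -0.0], [-0.002, -0.0, -1.0]]
ft_force: [0.9, -0.9, -0.5]
grip_width: 0.0853
gripper_force: 0.0
```

Emit:
{"name": "jog_arm", "arguments": {"targets": [[0, 0, 0, 0, 0, 0], [0, 0, 0, 0, 0, 0], [0, 0, 0, 0, 0, 0], [0, 0, 0, 0, 0, 0], [0, 0, 0, 0, 0, 0], [0, 0, 0, 0, 0, 0]], "hand": 0, "newtons": 40}}

```text
time_s: 23.9
position: [0.4447, 0.0311, 0.0611]
tool_rot: [[-1.0, -0.001, 0.003], [-0.001, 1.0, -0.0], [-0.003, -0.0, -1.0]]
ft_force: [-0.4, 2.6, 7.4]
grip_width: 0.066
gripper_force: 42.7
```

Emit:
{"name": "jog_arm", "arguments": {"targets": [[0, 0, -1, 0, 0, 0], [0, 0, -3, 0, 0, 0], [0, 0, -6, 0, 0, 0], [0, 0, -9, 0, 0, 0], [0, 0, -12, 0, 0, 0], [0, 0, -15, 0, 0, 0], [0, 0, -15, 0, 0, 0], [0, 0, -15, 0, 0, 0]]}}

```text
time_s: 24.57
position: [0.4441, 0.0311, 0.2109]
tool_rot: [[-1.0, -0.001, 0.004], [-0.001, 1.0, -0.001], [-0.004, -0.001, -1.0]]
ft_force: [-0.2, 0.3, -3.2]
grip_width: 0.066
gripper_force: 45.7
```

Emit:
{"name": "jog_arm", "arguments": {"targets": [[-3, 0.6, 0, 0, 0, 0], [-6, 1.2, 0, 0, 0, 0], [-9, 1.9, 0, 0, 0, 0], [-12, 2.6, 0, 0, 0, 0], [-15, 3.2, 0, 0, 0, 0], [-18, 3.9, 0, 0, 0, 0], [-20.6, 4.4, 0, 0, 0, 0], [-20.6, 4.4, 0, 0, 0, 0]]}}

```text
time_s: 25.23
position: [0.6524, 0.0758, 0.2059]
tool_rot: [[-1.0, -0.001, -0.003], [-0.001, 1.0, 0.001], [0.003, 0.001, -1.0]]
ft_force: [-0.6, 0.5, -2.3]
grip_width: 0.0659
gripper_force: 45.8
```

Emit:
{"name": "jog_arm", "arguments": {"targets": [[0, 0, 1, 0, 0, 0], [0, 0, 2, 0, 0, 0], [0, 0, 3, 0, 0, 0], [0, 0, 4, 0, 0, 0], [0, 0, 5, 0, 0, 0], [0, 0, 5, 0, 0, 0], [0, 0, 5, 0, 0, 0]]}}

```text
time_s: 25.82
position: [0.6494, 0.0751, 0.159]
tool_rot: [[-1.0, -0.0, -0.001], [-0.0, 1.0, 0.0], [0.001, 0.0, -1.0]]
ft_force: [-0.3, 1.1, -2.2]
grip_width: 0.0661
gripper_force: 45.8
```

Run:
```python
from h import *
o=env.observe();print(o['position'])
for n in('top','scene'):
    P=pts(img(n));z=.07
    q=P[(P[...,2]>.063)&(P[...,2]<.077)&(abs(P[...,0]-.655)<.12)&(abs(P[...,1]+.02)<.22)];print('deck z',np.median(q[:,2]),np.percentile(q,[1,99],0).round(3).tolist())
d=img('scene','f.png');P=pts(d)
m=(np.hypot(P[...,0]-.65,P[...,1]-.075)<.04)&(P[...,2]>.077)&(P[...,2]<.19);q=P[m];print(np.percentile(q,[1,99],0).round(3),circ(P,(.65,.075),.045,.085,.15))
```

```text
[0.64938819 0.07506509 0.15903637]
deck z 0.06989140242334757 [[0.566, -0.222, 0.064], [0.742, 0.139, 0.076]]
deck z 0.06877470994229817 [[0.567, -0.217, 0.065], [0.741, 0.175, 0.073]]
[[0.617 0.041 0.1  ]
 [0.682 0.11  0.189]] [6.492e-01 7.780e-02 3.430e-02 4.110e+02 6.691e-01 8.410e-02 6.491e-01
 7.660e-02 3.170e-02]
```

Emit:
{"name": "jog_arm", "arguments": {"targets": [[0, 0, 0.5, 0, 0, 0], [0, 0, 1, 0, 0, 0], [0, 0, 1.5, 0, 0, 0], [0, 0, 2, 0, 0, 0], [0, 0, 2.4, 0, 0, 0], [0, 0, 2.6, 0, 0, 0], [0, 0, 2.6, 0, 0, 0]]}}

```text
time_s: 26.55
position: [0.6496, 0.0752, 0.1329]
tool_rot: [[-1.0, -0.0, -0.001], [-0.0, 1.0, 0.0], [0.001, 0.0, -1.0]]
ft_force: [0.3, -0.4, -2.1]
grip_width: 0.0659
gripper_force: 45.8
```

Emit:
{"name": "jog_arm", "arguments": {"targets": [[0, 0, 0.1, 0, 0, 0], [0, 0, 0.2, 0, 0, 0], [0, 0, 0.2, 0, 0, 0]]}}

```text
time_s: 26.8
position: [0.6498, 0.0751, 0.1316]
tool_rot: [[-1.0, -0.0, 0.0], [-0.0, 1.0, 0.0], [-0.0, 0.0, -1.0]]
ft_force: [-0.2, 0.2, -2.3]
grip_width: 0.0661
gripper_force: 45.8
```

Emit:
{"name": "jog_arm", "arguments": {"targets": [[0, 0, 0.1, 0, 0, 0], [0, 0, 0.15, 0, 0, 0], [0, 0, 0.15, 0, 0, 0]]}}

```text
time_s: 27.05
position: [0.65, 0.0752, 0.1312]
tool_rot: [[-1.0, -0.001, 0.002], [-0.001, 1.0, -0.0], [-0.002, -0.0, -1.0]]
ft_force: [-2.0, 1.0, 4.7]
grip_width: 0.0661
gripper_force: 46.1
```

Emit:
{"name": "jog_arm", "arguments": {"targets": [[0, 0, 0, 0, 0, 0], [0, 0, 0, 0, 0, 0], [0, 0, 0, 0, 0, 0], [0, 0, 0, 0, 0, 0], [0, 0, 0, 0, 0, 0]], "hand": 1}}

```text
time_s: 27.47
position: [0.6498, 0.0751, 0.13]
tool_rot: [[-1.0, -0.0, -0.0], [-0.0, 1.0, 0.0], [0.0, 0.0, -1.0]]
ft_force: [0.1, 0.3, -0.6]
grip_width: 0.0852
gripper_force: 0.0
```

Emit:
{"name": "jog_arm", "arguments": {"targets": [[0, 0, -1, 0, 0, 0], [0, 0, -3, 0, 0, 0], [0, 0, -6, 0, 0, 0], [0, 0, -9, 0, 0, 0], [0, 0, -12, 0, 0, 0], [0, 0, -15, 0, 0, 0], [0, 0, -17, 0, 0, 0]]}}

```text
time_s: 28.05
position: [0.6498, 0.0752, 0.3044]
tool_rot: [[-1.0, -0.0, 0.005], [-0.0, 1.0, -0.0], [-0.005, -0.0, -1.0]]
ft_force: [0.5, -0.7, 0.0]
grip_width: 0.0852
gripper_force: 0.0
```

Emit:
{"name": "jog_arm", "arguments": {"targets": [[3, -3, 0, 0, 0, -7], [5, -7, 0, 0, 0, -14], [7, -11, 0, 0, 0, -21], [9, -15, 0, 0, 0, -28], [11, -19, 0, 0, 0, -30], [13, -22, 0, 0, 0, -30], [15, -25, 0, 0, 0, -30], [15, -25, 0, 0, 0, -30]]}}

```text
time_s: 28.72
position: [0.4972, -0.179, 0.301]
tool_rot: [[-0.868, -0.496, -0.0], [-0.496, 0.868, -0.002], [0.001, -0.002, -1.0]]
ft_force: [0.4, -0.8, -0.2]
grip_width: 0.0853
gripper_force: 0.0
```

```bash
cat > cu.py <<'E'
from h import *
np.set_printoptions(suppress=True)
o=env.observe(); p=np.array(o['position']);R=np.array(o['tool_rot']);print(o['time_s'],p,R.round(3).tolist(),np.round(o['q'],1))
for n in('top','scene'):
    P=pts(img(n)); t=circ(P,(.65,.076),.05,.168,.19); l=circ(P,(.411,-.308),.06,.042,.058)
    print(n,'tall',t,'low',l); 
    if l is not None: print('to low, tool axes cm', (R.T@(np.array([l[6],l[7],p[2]])-p)*100).round(2))
E
python3 cu.py
```

```text
28.7167 [ 0.49723196 -0.17904508  0.3010489 ] [[-0.868, -0.496, -0.0], [-0.496, 0.868, -0.002], [0.001, -0.002, -1.0]] [ -32.6   17.3   69.7   -0.1   92.9 -152.4]
top tall [  0.6494   0.0733   0.0334 178.       0.6497   0.0734   0.6489   0.0732
   0.0312] low [ 0.4075 -0.3136  0.0316 66.      0.4003 -0.3288  0.4105 -0.31    0.0307]
to low, tool axes cm [14.03 -7.06  0.02]
scene tall [  0.6481   0.077    0.0353 253.       0.6497   0.0767   0.6493   0.0771
   0.0313] low [  0.4092  -0.304    0.0356 101.       0.4115  -0.3047   0.411   -0.3056
   0.031 ]
to low, tool axes cm [13.77 -6.71  0.02]
```

I turned the wrong way, so turn back to 0. That yaw clears the glove peg anyway. Then move over the low cup.

Emit:
{"name": "jog_arm", "arguments": {"targets": [[3, -1.5, 0, 0, 0, 7], [6, -3, 0, 0, 0, 14], [9, -4.5, 0, 0, 0, 21], [12, -6, 0, 0, 0, 28], [13.9, -6.9, 0, 0, 0, 29.7], [13.9, -6.9, 4, 0, 0, 29.7], [13.9, -6.9, 8, 0, 0, 29.7], [13.9, -6.9, 12, 0, 0, 29.7]]}}

```text
time_s: 29.48
position: [0.4151, -0.3035, 0.1794]
tool_rot: [[-1.0, -0.007, 0.002], [-0.007, 1.0, -0.002], [-0.002, -0.002, -1.0]]
ft_force: [1.0, 0.2, -0.9]
grip_width: 0.0854
gripper_force: 0.0
```

Emit:
{"name": "jog_arm", "arguments": {"targets": [[0, 0, 3, 0, 0, 0], [0, 0, 6, 0, 0, 0], [0, 0, 7, 0, 0, 0], [0, 0, 7, 0, 0, 0], [0, 0, 7, 0, 0, 0]]}}

```text
time_s: 29.9
position: [0.4152, -0.3036, 0.1104]
tool_rot: [[-1.0, -0.007, 0.0], [-0.007, 1.0, 0.0], [-0.0, 0.0, -1.0]]
ft_force: [-0.9, -0.1, 0.3]
grip_width: 0.0857
gripper_force: 0.0
```

```bash
python3 cu.py
python3 - <<'E'
from h import *
d=img('scene');cv2.imwrite('pics/g.png',cv2.resize(d['frame'][110:280,140:360,::-1],None,fx=3,fy=3))
E
```

```text
29.9 [ 0.41516001 -0.30358926  0.11041508] [[-1.0, -0.007, 0.0], [-0.007, 1.0, 0.0], [-0.0, 0.0, -1.0]] [ -49.4   25.5   90.6    0.    63.9 -139.8]
top tall [  0.6496   0.073    0.0334 176.       0.6501   0.0741   0.649    0.0733
   0.0312] low None
scene tall [  0.6486   0.0776   0.0344 260.       0.6494   0.077    0.6493   0.077
   0.0314] low [  0.4104  -0.3055   0.0361 105.       0.4104  -0.3063   0.411   -0.3056
   0.0312]
to low, tool axes cm [ 0.42 -0.2  -0.  ]
```

View pics/g.png

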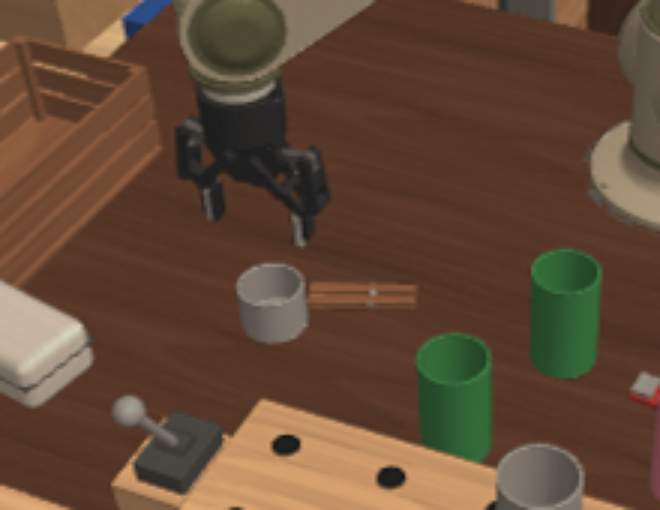

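The fingers straddle the low cup (272,303). The peg at (360,295) lies behind it. Correct by 4 mm each way and descend.

Emit:
{"name": "jog_arm", "arguments": {"targets": [[0.4, -0.4, 0, 0, 0, 0], [0.4, -0.4, 2, 0, 0, 0], [0.4, -0.4, 4, 0, 0, 0], [0.4, -0.4, 6, 0, 0, 0], [0.4, -0.4, 8, 0, 0, 0], [0.4, -0.4, 9.5, 0, 0, 0], [0.4, -0.4, 10.4, 0, 0, 0], [0.4, -0.4, 10.4, 0, 0, 0]]}}

```text
time_s: 30.72
position: [0.4096, -0.3081, 0.0051]
tool_rot: [[-1.0, -0.005, -0.001], [-0.005, 1.0, 0.001], [0.001, 0.001, -1.0]]
ft_force: [-1.1, 0.4, -0.0]
grip_width: 0.0851
gripper_force: 0.0
```

Emit:
{"name": "jog_arm", "arguments": {"targets": [[0, 0, 0, 0, 0, 0], [0, 0, 0, 0, 0, 0], [0, 0, 0, 0, 0, 0], [0, 0, 0, 0, 0, 0], [0, 0, 0, 0, 0, 0], [0, 0, 0, 0, 0, 0]], "hand": 0}}

```text
time_s: 31.22
position: [0.4105, -0.3088, 0.0074]
tool_rot: [[-1.0, -0.006, 0.001], [-0.006, 1.0, -0.002], [-0.001, -0.002, -1.0]]
ft_force: [-0.9, 0.3, 5.7]
grip_width: 0.0644
gripper_force: 45.1
```

Emit:
{"name": "jog_arm", "arguments": {"targets": [[0, 0, -1, 0, 0, 0], [0, 0, -3, 0, 0, 0], [0, 0, -6, 0, 0, 0], [0, 0, -9, 0, 0, 0], [0, 0, -12, 0, 0, 0], [0, 0, -15, 0, 0, 0], [0, 0, -18, 0, 0, 0], [0, 0, -18, 0, 0, 0]]}}

```text
time_s: 31.88
position: [0.4114, -0.3096, 0.1926]
tool_rot: [[-1.0, -0.006, 0.007], [-0.006, 1.0, -0.008], [-0.007, -0.009, -1.0]]
ft_force: [0.0, -1.2, -1.3]
grip_width: 0.0642
gripper_force: 45.1
```

Emit:
{"name": "jog_arm", "arguments": {"targets": [[-3, 2.4, 0, 0, 0, 0], [-6, 4.9, 0, 0, 0, 0], [-9, 7.3, 0, 0, 0, 0], [-12, 9.8, 0, 0, 0, 0], [-15, 12.2, 0, 0, 0, 0], [-18, 14.7, 0, 0, 0, 0], [-21, 17.2, 0, 0, 0, 0], [-23.8, 19.4, 0, 0, 0, 0]]}}

```text
time_s: 32.55
position: [0.648, -0.1107, 0.1861]
tool_rot: [[-1.0, -0.006, -0.0], [-0.006, 1.0, 0.0], [0.0, 0.0, -1.0]]
ft_force: [-0.8, -0.3, -1.6]
grip_width: 0.0645
gripper_force: 45.1
```

Emit:
{"name": "jog_arm", "arguments": {"targets": [[0, 0, 1, 0, 0, 0], [0, 0, 2, 0, 0, 0], [0, 0, 3, 0, 0, 0], [0, 0, 4, 0, 0, 0], [0, 0, 5, 0, 0, 0], [0, 0, 6, 0, 0, 0], [0, 0, 6, 0, 0, 0], [0, 0, 6, 0, 0, 0]]}}

```text
time_s: 33.22
position: [0.6466, -0.1132, 0.1256]
tool_rot: [[-1.0, -0.005, -0.001], [-0.005, 1.0, 0.0], [0.001, 0.0, -1.0]]
ft_force: [0.2, -0.0, -1.5]
grip_width: 0.0646
gripper_force: 45.1
```

Run:
```python
from h import *
np.set_printoptions(suppress=True)
p=np.array(env.observe()['position']);print(p)
d=img('scene');P=pts(d);m=(np.hypot(P[...,0]-p[0],P[...,1]-p[1])<.04)&(P[...,2]>.074)&(P[...,2]<.16);print(np.percentile(P[m],[1,50,99],0).round(3))
cv2.imwrite('pics/i.png',cv2.resize(d['frame'][130:330,140:400,::-1],None,fx=3,fy=3))
```

```text
[ 0.64658952 -0.1132313   0.12562679]
[[ 0.616 -0.149  0.118]
 [ 0.659 -0.118  0.138]
 [ 0.68  -0.076  0.16 ]]
```

View pics/i.png

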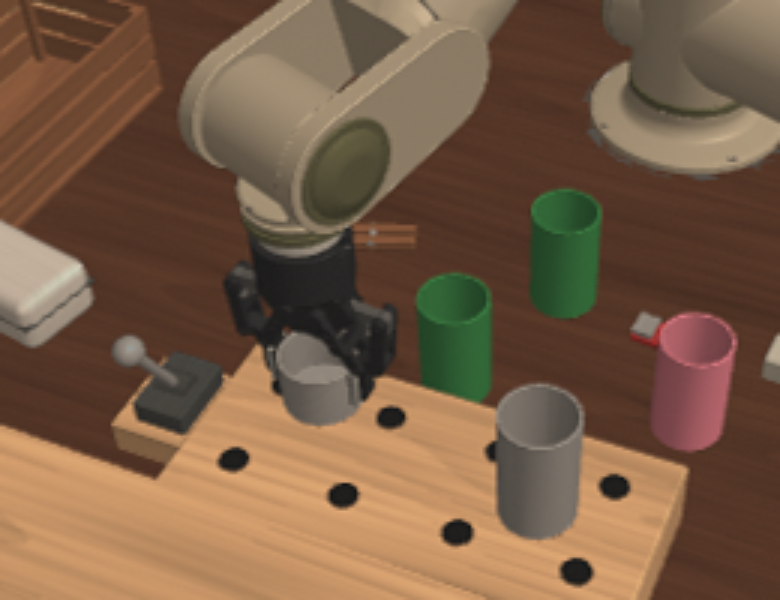

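The low cup hangs level at (320,375), its bottom at z≈.118. Lower it slowly.

Emit:
{"name": "jog_arm", "arguments": {"targets": [[0, 0, 0.8, 0, 0, 0], [0, 0, 1.6, 0, 0, 0], [0, 0, 2.4, 0, 0, 0], [0, 0, 3.2, 0, 0, 0], [0, 0, 3.9, 0, 0, 0], [0, 0, 4.4, 0, 0, 0], [0, 0, 4.6, 0, 0, 0], [0, 0, 4.6, 0, 0, 0]]}}

```text
time_s: 33.93
position: [0.6468, -0.1128, 0.0794]
tool_rot: [[-1.0, -0.006, -0.001], [-0.006, 1.0, 0.0], [0.001, 0.0, -1.0]]
ft_force: [0.7, -0.5, -1.6]
grip_width: 0.0645
gripper_force: 45.1
```

Emit:
{"name": "jog_arm", "arguments": {"targets": [[0, 0, 0.1, 0, 0, 0], [0, 0, 0.2, 0, 0, 0], [0, 0, 0.2, 0, 0, 0]]}}

```text
time_s: 34.18
position: [0.647, -0.1129, 0.0782]
tool_rot: [[-1.0, -0.006, 0.0], [-0.006, 1.0, -0.0], [-0.0, -0.0, -1.0]]
ft_force: [-0.3, 0.7, -1.3]
grip_width: 0.0644
gripper_force: 45.1
```

Emit:
{"name": "jog_arm", "arguments": {"targets": [[0, 0, 0.1, 0, 0, 0], [0, 0, 0.15, 0, 0, 0], [0, 0, 0.15, 0, 0, 0]]}}

```text
time_s: 34.43
position: [0.6472, -0.113, 0.0774]
tool_rot: [[-1.0, -0.006, 0.001], [-0.006, 1.0, -0.001], [-0.001, -0.001, -1.0]]
ft_force: [-1.6, 0.5, 4.3]
grip_width: 0.0644
gripper_force: 45.5
```

Emit:
{"name": "jog_arm", "arguments": {"targets": [[0, 0, 0, 0, 0, 0], [0, 0, 0, 0, 0, 0], [0, 0, 0, 0, 0, 0], [0, 0, 0, 0, 0, 0], [0, 0, 0, 0, 0, 0]], "hand": 1}}

```text
time_s: 34.85
position: [0.647, -0.1129, 0.0765]
tool_rot: [[-1.0, -0.006, -0.0], [-0.006, 1.0, 0.0], [0.0, 0.0, -1.0]]
ft_force: [-0.4, -0.9, -0.4]
grip_width: 0.0853
gripper_force: 0.0
```

Emit:
{"name": "jog_arm", "arguments": {"targets": [[0, 0, -1, 0, 0, 0], [0, 0, -3, 0, 0, 0], [0, 0, -6, 0, 0, 0], [0, 0, -9, 0, 0, 0], [0, 0, -12, 0, 0, 0], [0, 0, -16, 0, 0, 0], [0, 0, -20, 0, 0, 0], [0, 0, -23, 0, 0, 0]]}}

```text
time_s: 35.52
position: [0.6467, -0.1128, 0.3113]
tool_rot: [[-1.0, -0.006, 0.004], [-0.006, 1.0, -0.001], [-0.004, -0.002, -1.0]]
ft_force: [-0.5, -0.5, 0.1]
grip_width: 0.0856
gripper_force: 0.0
```

Emit:
{"name": "jog_arm", "arguments": {"targets": [[4, 0, 0, 0, 0, 0], [8, 0, 0, 0, 0, 0], [12, 0, 0, 0, 0, 0], [16, 0, 0, 0, 0, 0], [20, 0, 0, 0, 0, 0], [22, 0, 0, 0, 0, 0], [22, 0, 0, 0, 0, 0], [22, 0, 0, 0, 0, 0]]}}

```text
time_s: 36.18
position: [0.4265, -0.1142, 0.3078]
tool_rot: [[-1.0, -0.005, 0.002], [-0.005, 1.0, -0.001], [-0.002, -0.001, -1.0]]
ft_force: [0.5, 0.6, 0.3]
grip_width: 0.0854
gripper_force: 0.0
```

Run:
```python
from h import *
np.set_printoptions(suppress=True)
print(env.observe()['time_s'])
for n in('top','scene'):
    P=pts(img(n,'z'+n+'.png')); print(n,'tall',circ(P,(.65,.076),.05,.168,.19),'low',circ(P,(.647,-.112),.05,.112,.128),'brush',circ(P,(.492,.37),.04,.125,.18),'lever',circ(P,(.685,-.265),.03,.135,.175))
```

```text
36.1833
top tall [  0.6496   0.0733   0.0334 179.       0.6494   0.0741   0.649    0.0733
   0.0313] low [  0.6473  -0.1154   0.0331 140.       0.6483  -0.117    0.6471  -0.1154
   0.0312] brush [  0.4901   0.3677   0.0135 161.       0.4886   0.3645   0.4892   0.3666
   0.0095] lever [  0.6856  -0.2702   0.0134 103.       0.684   -0.2683   0.6846  -0.2689
   0.0089]
scene tall [  0.6492   0.0771   0.0357 255.       0.6498   0.0773   0.6493   0.077
   0.0314] low [  0.6467  -0.1131   0.0347 162.       0.6485  -0.1125   0.6471  -0.112
   0.0314] brush [  0.492    0.3717   0.0132 207.       0.4963   0.3717   0.4922   0.3719
   0.0096] lever [ 0.6874 -0.2651  0.0127 94.      0.6892 -0.263   0.6875 -0.2648  0.0086]
```

View pics/zscene.png

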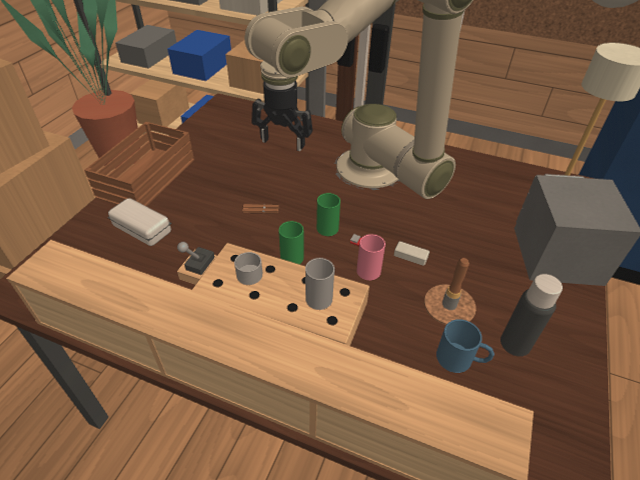

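View pics/ztop.png

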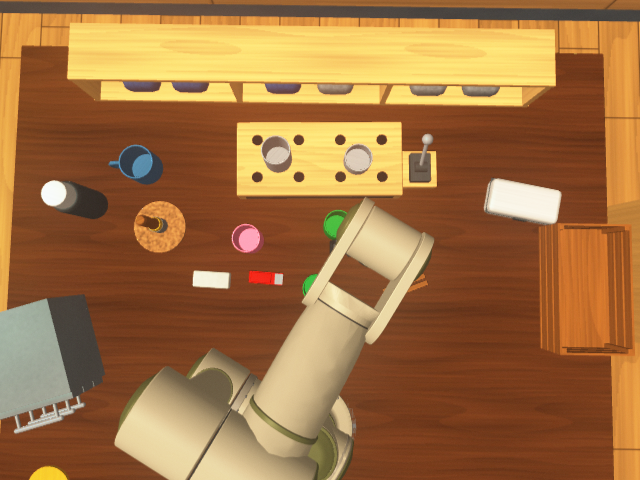

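Both tumblers stand on the deck, at (277,154) and (357,159) in the top view. The brush stands on its coaster at (152,224), the lever is away at (427,140), and nothing else has moved.

```bash
python3 -c "
from rig import env
print(env.close_job())"
```

```text
the job is handed in; nothing more can be done
None
```

The job is handed in, with no verdict shown: the lever is at its far stop with the pegs sunk, the two steel tumblers I found (110 and 50 mm) were dusted tallest first and stand on the deck, and the brush is back upright on its coaster.

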